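Clip the handle bolts into their carrying bays

TASK

Lay the loose steel handle bolt from the wooden rest into the empty bolt bay, down in both saddles with its head outside the open end like the other bolt's, and press the sprung hinged covers of both bays down until they click and stay shut over their bolts. Leave everything else on the bench standing where it is, and let go of everything at the end.

Things in the scene. Friction and masses are not known exactly. Their poses are not given: they have to be found in the camera images.
- bay_loaded: Fixed plywood base, x -80 to 60, y -59 to 71, 10 mm high; origin under the seat, on the bench; x runs along the bolt to the open end. V saddles 12 mm thick at x = +-48, tops 41 mm high. End plate 50 mm high, inner face x = -66. Hinge upright y -53 to -46, 48 high. Detent housing y 58 to 69, 68 high, its sprung bar from y = 47. Else clear. Holds a bolt.
- bay_empty: Fixed plywood base, x -80 to 60, y -59 to 71, 10 mm high; origin under the seat, on the bench; x runs along the bolt to the open end. V saddles 12 mm thick at x = +-48, tops 41 mm high. End plate 50 mm high, inner face x = -66. Hinge upright y -53 to -46, 48 high. Detent housing y 58 to 69, 68 high, its sprung bar from y = 47. Else clear. Empty at first.
- cover_loaded (a joint): Bay_loaded. Cover angle (rad): 0 = down, held by the detent; about 2 = open, leaning back over the bay's -y side. It springs open again unless pressed past the click (begins near 0.15, ends near 0.03; about 10 N at the press point). Plate 60 mm along the hinge, 88 mm long, 4 mm thick; 8 mm nose bar 92 mm from the hinge.
- cover_empty (a joint): Bay_empty. Cover angle (rad): 0 = down, held by the detent; about 2 = open, leaning back over the bay's -y side. It springs open again unless pressed past the click (begins near 0.15, ends near 0.03; about 10 N at the press point). Plate 60 mm along the hinge, 88 mm long, 4 mm thick; 8 mm nose bar 92 mm from the hinge.
- cover_loaded_hinge (a point): Middle of the hinge axis of the cover of bay_loaded, fixed at the bay's (0, -46, 52 mm); the axis runs along the bay's x.
- cover_empty_hinge (a point): Middle of the hinge axis of the cover of bay_empty, fixed at the bay's (0, -46, 52 mm); the axis runs along the bay's x.
- cover_loaded_press (a point): Point on the outer (upper when shut) face of the cover of bay_loaded, 65 mm from the hinge, mid-width; moves with the cover; z is the outward normal of that face.
- cover_empty_press (a point): Point on the outer (upper when shut) face of the cover of bay_empty, 65 mm from the hinge, mid-width; moves with the cover; z is the outward normal of that face.
- bolt_loaded: Steel handle bolt, 0.24 kg: shank 16 mm thick from x = -60 to 60 of its frame, round head 30 mm across to x = 74. Origin on the axis, mid-shank. Home in a bay: origin at the bay's (0, 0, 36 mm), same x, tail 6 mm off the end plate; it does not fit the other way round. It lies in bay_loaded from the start.
- bolt_loose: Steel handle bolt, 0.24 kg: shank 16 mm thick from x = -60 to 60 of its frame, round head 30 mm across to x = 74. Origin on the axis, mid-shank. Home in a bay: origin at the bay's (0, 0, 36 mm), same x, tail 6 mm off the end plate; it does not fit the other way round. It lies on the rest at the start.
- bolt_loose_head (a point): Centre of the outer face of the loose bolt's head.
- bolt_loaded_head (a point): Centre of the outer face of the other bolt's head.
- rest: Fixed dark wooden rest, 130 x 70 x 10 mm, with two V saddles like the bays' at x = -48 and +48, nothing between them; the loose bolt lies in it, axis 36 mm above the bench, head overhanging its +x end. Origin under its centre on the bench.
- canister: Screw-top tin canister with a dented lid, 92 mm across, 110 mm high; origin under its centre. Bystander.
- bumper: Black rubber bumper ring lying flat, 72 mm across, 20 mm high; origin under its centre. Bystander.
- jar: Amber glass jar, 56 mm across, 65 mm high; origin under its centre. Bystander.
- spanner: Bronze spanner lying flat, 150 mm long along its x, beside the rest, about 15 mm high. Bystander.
- thermometer: Chrome glass thermometer in its steel case, lying flat, 150 x 34 mm, 28 mm high; origin under its centre. Bystander.
- mug: White mug, 76 mm across, 90 mm high, handle at its +y; origin under its centre. Bystander.
- brush: Hand brush lying flat, 190 mm long along its x. Bystander.
Things that resemble listed ones, but are neither listed nor needed, are in the scene too. What is shaped like the bolt_loose but orange is not meant.

How it is judged:
By the outcome, as a careful person would: the job done as asked, in the order asked, and still so for the second after the job is handed in, with the robot touching nothing.
It also fails if it takes over 61 s, if anything falls off the work surface, if the arm or the gripper's body presses on something with over 40 N, if the wrist force passes 120 N, or if a joint passes its speed limit or range.

ROBOT

A 7-joint arm with a two-finger parallel gripper is mounted at the origin on the work surface. World frame = base frame: x ahead of the robot, y to its left, z up, the work surface at z = 0. Lengths are in m, angles in rad, forces in N, time in s.
With the tool pointing down it reaches from about 0.4 to 0.875 m from the base axis. Payload 19.3 kg.
Tool frame: the origin (TCP) lies on the centre line of the jaws, within the pads' length; the fingertips stand 14 mm ahead of it and the grasp point (between the pads) lies 5 mm behind it; z points along the fingers, y is the line along which they close (so a half turn about z gives the same grasp; the last joint's range is limited). The gripper opens to 85 mm and grips with 20 to 120 N. Pads are 22 mm wide; open, the fingers measure 114 mm over their backs; the gripper's body (76 mm by 85 mm) begins 54 mm behind the grasp point. The pads swing forward as they close: fully open they stand 13 mm farther back than shut.
Start: joints at [-1.317, 0.521, -0.036, 1.599, 0.021, 1.021, -0.113], TCP at [0.199, 0.593, 0.245] pointing down, gripper open.
Joint ranges: [-2.91, 2.91], [-0.3, 2.13], [-1.5, 1.42], [0.17, 2.43], [-1.26, 4.41], [0.16, 1.93], [-2.52, 2.52]. Speed limits (rad/s): [1.89, 1.89, 2.39, 2.39, 3.01, 3.01, 3.01].

INTERFACE

Orientations are given as [roll, pitch, yaw] about the fixed x, y, z axes, in that order (R = Rz(yaw) Ry(pitch) Rx(roll)).
In Python, from workcell import bot, grab_frame, regions_of gives the robot as it stands. The module is installed in compiled form; this text tells all that it offers.
- The arm moves only by the tool play_rows, never from a script. Its argument "plan" is a list of rows, each a list of 3 entries, a list of its own where there are three numbers: the shift along the tool's x, y, z in units of 2.5 cm (1.0 is 2.5 cm), then the turn, a rotation vector about the tool's x, y, z in units of 0.15 rad (1.0 is 0.15 rad), then the closure, from -1 (fully open) to 1 (shut). In form: [[[tx, ty, tz], [rx, ry, rz], jaw], ...]. A call has 1 to 20 rows; each row shifts and turns the commanded pose from where the row before left it, along the tool's axes as they then stand; what a row does not reach is not made up. A row lasts 1/8 s, in which the tool goes at most 62.5 mm and 10.7 degrees, less where a joint would pass 70% of its speed; a pose out of reach is approached as far as the arm can. A call with a number of a shift or a turn outside -1 to 1 is refused whole. A call with a gripper value outside its range is refused whole. The fingers move at their own pace and stop on an object; "newtons" is the grip in N (left out, the last holds). Time passes only in rows, so rows that do not move let the fingers close. It gives the time, the measured TCP pose, the force, the opening and the grip force at its end, in the units of the state.
- bot.observe(): the state, without advancing time (a new reading comes with each control period).
- grab_frame(name): name is "scene" or "top" or "wrist"; returns a dict with "pixels" (420x560x3 uint8, red, green, blue), "depth" (420x560 float32, m along the optical axis (not along the pixel's ray), 0 where there is no reading), "camera_matrix" (3x3 intrinsics, pixels), "distortion" ([k1, k2, p1, p2, k3] as OpenCV has them; the pictures are not rectified), "R" (3x3) and "t" (3): a world point X has camera coordinates R X + t. Camera axes: x right, y down, z forward; pixel columns grow to the right and rows downward; lengths in m; the calibration is good to about 2 mm. A picture is of the moment at which its call begins.
- bot.job_done(): hands the job in; it is judged then, once.
Trained networks look in the newest picture that a camera, given by its name, has taken for a name from the list of things; names that differ only in an ending like _2 or _b are one class to them, and where a whole thing is asked for, a point or a joint stands for the part that bears it (a point fixed in the world has none). Each returns a list of dicts, best first, with "p" (0 to 1); they miss things now and then, are a little off and sometimes report something else, mostly with a low value. They report only what shows in the picture. A call takes as long as a camera call. They do not tell look-alikes from the thing itself.
- regions_of(thing, camera): "mask" (420x560 bool, what is visible of it) and "box" ([left, top, right, bottom] in pixels, round what is visible of it).
The state is a dict: "clock": time; "qpos": joint angles; "qd": joint speeds; "joint_efforts": joint torques, N m; "position": TCP position; "tool_rot": TCP orientation; "force": force on the tool from outside, world axes, zero at the start; "moment": the same for the moment, N m; "grip_width": finger opening in m; "finger_force": force on a finger pad.
Only numpy, scipy, OpenCV 4.12 (cv2) and the standard library are available. Lean on these libraries where they do the work, as an engineer would, in place of code of your own. Each camera call takes 0.05 s, during which the arm holds its last target. There are 200 camera calls.

## Working session

There is one attempt and no reset: what is moved stays moved. The work goes in short steps, Python scripts to look and compute and a tool call to move; the robot and the scene stay as the last step left them, time stands still between calls to the robot, and variables do not carry over. Pictures are saved under pics/ and viewed, at most 10 in all, crops included, and the job is handed in when it is done.

Besides the shell and the picture viewer there is one more tool, called after "Request:" in YAML: its name, and indented under it one key for each argument. play_rows: Moves the arm, as the interface text tells. Its arguments: {"type":"object","properties":{"plan":{"type":"array"},"newtons":{"type":"number"}},"required":["plan"]}

```bash
mkdir -p pics
cat > h.py <<'E'
import numpy as np, cv2
from workcell import bot, grab_frame, regions_of
def cloud(f):
    d=f["depth"]; K=np.array(f["camera_matrix"],float); D=np.array(f["distortion"],float)
    v,u=np.mgrid[0:d.shape[0],0:d.shape[1]]
    p=cv2.undistortPoints(np.stack([u,v],-1).reshape(-1,1,2).astype(np.float64),K,D).reshape(d.shape+(2,))
    c=np.dstack([p*d[...,None],d])
    w=(c-np.array(f["t"]))@np.array(f["R"])
    w[d==0]=np.nan
    return w
def save(f,n): cv2.imwrite("pics/"+n,cv2.cvtColor(f["pixels"],cv2.COLOR_RGB2BGR))
E
python3 - <<'E'
from h import *
s=bot.observe();print(s)
for n in("scene","top"):
    f=grab_frame(n);save(f,n+"0.png");w=cloud(f);np.save(n+"0.npy",w)
    print(n,"cam at",-np.array(f["R"]).T@f["t"])
    for th in ["bay_loaded","cover_loaded","bolt_loose","rest","canister","bumper","jar","spanner","thermometer","mug","brush"]:
        for r in regions_of(th,n)[:4]:
            m=r["mask"];p=w[m];p=p[~np.isnan(p[:,0])]
            if len(p): print(th,round(r["p"],2),r["box"],np.median(p,0).round(3),np.percentile(p,2,0).round(3),np.percentile(p,98,0).round(3))
E
```

```text
{'clock': 0.0, 'qpos': array([-1.31720658,  0.52201394, -0.03630858,  1.59995249,  0.02118801,
        1.02113166, -0.11281008]), 'qd': array([ 0.00123337, -0.00085967,  0.0018788 , -0.0003811 ,  0.00016384,
        0.00028371,  0.00015263]), 'joint_efforts': array([ 2.25776248e-04, -9.27088308e+01,  1.98002905e+00, -3.69964099e+01,
        1.77542330e-02,  7.72608299e-03,  4.77514016e-05]), 'position': array([0.19879413, 0.59222007, 0.24474587]), 'tool_rot': array([-3.14047457e+00,  7.91488136e-05,  2.81775930e+00]), 'force': array([-0.14034266, -0.22929646,  0.53043697]), 'moment': array([-0.00190756, -0.00777838,  0.04002222]), 'finger_force': 0.0, 'grip_width': 0.08554854126458514}
scene cam at [ 1.27536357 -0.11929089  1.24192321]
bay_loaded 0.97 [377.9, 164.3, 432.2, 218.6] [0.549 0.291 0.011] [0.476 0.203 0.003] [0.61  0.349 0.133]
bay_loaded 0.17 [397.8, 170.3, 412.8, 220.4] [0.566 0.278 0.042] [0.49  0.256 0.027] [0.621 0.296 0.05 ]
cover_loaded 0.79 [377.7, 162.8, 389.7, 192.5] [0.539 0.215 0.102] [ 0.472  0.196 -0.001] [0.565 0.236 0.142]
bolt_loose 0.64 [137.9, 169.7, 158
[... 3234 characters left out ...]
 [171.4, 204.3, 181.1, 231.0] [0.533 0.215 0.112] [0.504 0.197 0.016] [0.564 0.239 0.143]
thermometer 0.65 [231.6, 106.0, 244.1, 154.4] [0.772 0.069 0.022] [0.702 0.051 0.008] [0.844 0.086 0.03 ]
mug 0.82 [140.5, 134.9, 185.4, 166.4] [0.729 0.262 0.045] [0.683 0.217 0.002] [0.755 0.314 0.092]
mug 0.42 [130.8, 190.1, 185.6, 250.4] [0.535 0.29  0.011] [0.466 0.203 0.004] [0.606 0.355 0.139]
mug 0.22 [172.0, 204.9, 182.0, 229.1] [0.529 0.212 0.117] [0.504 0.197 0.058] [0.558 0.239 0.144]
brush 0.8 [355.2, 264.6, 389.1, 330.2] [ 0.294 -0.286  0.019] [ 0.227 -0.32   0.008] [ 0.399 -0.251  0.024]
brush 0.67 [229.6, 192.8, 291.8, 240.7] [0.538 0.011 0.012] [ 0.471 -0.064  0.004] [0.605 0.079 0.138]
```

```bash
python3 -c "
import cv2
a=cv2.imread('pics/top0.png')[90:290,100:440];cv2.imwrite('pics/top0c.png',cv2.resize(a,None,fx=2.35,fy=2.35,interpolation=2))
a=cv2.imread('pics/scene0.png')[120:330,120:450];cv2.imwrite('pics/scene0c.png',cv2.resize(a,None,fx=2.4,fy=2.4,interpolation=2))"
```

```text
(no output)
```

View pics/top0c.png

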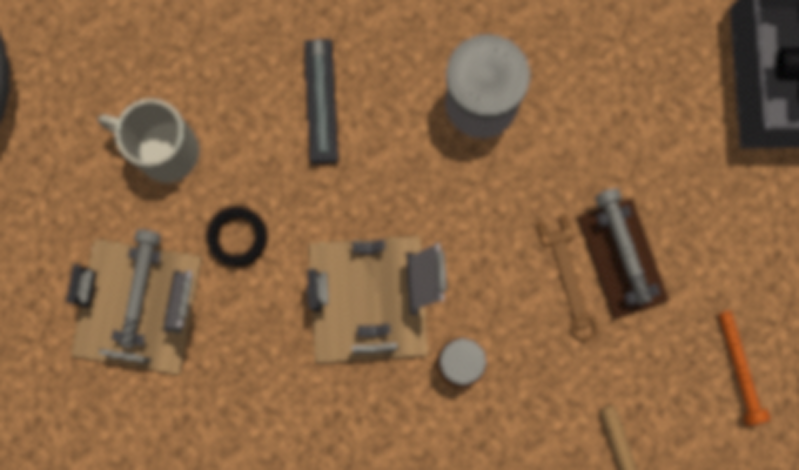

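View pics/scene0c.png

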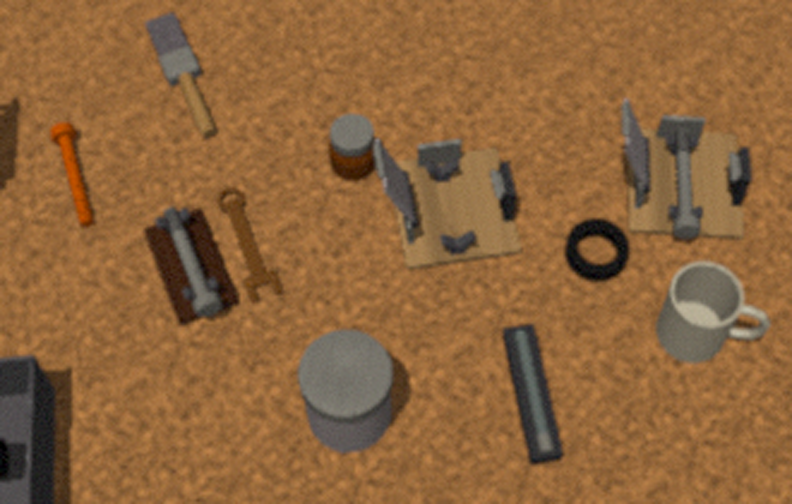

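```bash
cat > fit.py <<'E'
from h import *
from scipy.optimize import minimize
P=np.vstack([np.load(n+"0.npy").reshape(-1,3) for n in("scene","top")]);P=P[~np.isnan(P[:,0])]
T=np.load("top0.npy").reshape(-1,3);S=np.load("scene0.npy").reshape(-1,3)
def crop(P,c,r): return P[np.hypot(P[:,0]-c[0],P[:,1]-c[1])<r]
def rectfit(Q,g,lo,hi):
    lo,hi=np.array(lo),np.array(hi)
    a=Q[(Q[:,2]>.007)&(Q[:,2]<.014)]; b=Q[Q[:,2]<.003]
    def L(v):
        c,s=np.cos(v[2]),np.sin(v[2])
        def sd(X):
            d=X[:,:2]-v[:2]; l=np.c_[c*d[:,0]+s*d[:,1],-s*d[:,0]+c*d[:,1]]
            return np.max(np.maximum(lo-l,l-hi),1)
        return np.clip(sd(a),0,.01).sum()+np.clip(-sd(b),0,.01).sum()
    best=min((minimize(L,np.array(g)+[0,0,y],method="Nelder-Mead",options=dict(xatol=1e-5,fatol=1e-6,initial_simplex=np.array(g)+[0,0,y]+np.array([[0,0,0],[.01,0,0],[0,.01,0],[0,0,.1]]))) for y in(-.15,0,.15)),key=lambda r:r.fun)
    return best.x,best.fun,len(a),len(b)
def loc(X,v):
    c,s=np.cos(v[2]),np.sin(v[2]);d=X[:,:2]-v[:2]
    return np.c_[c*d[:,0]+s*d[:,1],-s*d[:,0]+c*d[:,1],X[:,2]]
def axis(Q):
    m=np.median(Q,0);u,s,vt=np.linalg.svd(Q-Q.mean(0),full_matrices=False);d=vt[0]*np.sign(vt[0][0]);return Q.mean(0),d
if __name__=="__main__":
  for n,g in(("loaded",(.545,.285,-.1)),("empty",(.545,.005,.0))):
    for nm,C in(("both",P),("top",T[~np.isnan(T[:,0])]),("scene",S[~np.isnan(S[:,0])])):
        Q=crop(C,g[:2],.115);v,f,a,b=rectfit(Q,g,(-.08,-.059),(.06,.071));print(n,nm,v.round(4),round(f,4),a,b)
        l=loc(crop(C,v[:2],.13),v)*1e3
        def st(t,m):
            if m.sum(): print("   ",t,m.sum(),np.percentile(l[m],5,0).round(),np.median(l[m],0).round(1),np.percentile(l[m],95,0).round())
        st("housing",(l[:,2]>60)&(l[:,1]>40)&(l[:,1]<80)&(abs(l[:,0])<50))
        st("endpl",(l[:,2]>45)&(l[:,2]<55)&(l[:,0]<-60)&(abs(l[:,1])<40))
        st("sad+",(l[:,2]>25)&(l[:,2]<55)&(abs(l[:,0]-48)<15)&(abs(l[:,1])<35))
        st("sad-",(l[:,2]>25)&(l[:,2]<55)&(abs(l[:,0]+48)<12)&(abs(l[:,1])<35))
        m=(l[:,2]>70)&(l[:,1]<-40)&(abs(l[:,0])<45); st("cover",m)
        if m.sum(): d=l[m][:,1:]-[-46,52];print("    ang",np.median(np.arctan2(d[:,1],d[:,0])),"rmax",np.percentile(np.hypot(*d.T),97))
        if n=="loaded":
            m=(l[:,2]>38)&(l[:,2]<48)&(abs(l[:,0])<38)&(abs(l[:,1])<15);st("bolt",m)
  for nm,C in(("both",P),("top",T[~np.isnan(T[:,0])]),("scene",S[~np.isnan(S[:,0])])):
    Q=crop(C,(.59,-.276),.1)
    m=(Q[:,2]>.0365)&(Q[:,2]<.06);X=Q[m]
    mu,d=axis(X);d2=d[:2]/np.hypot(*d[:2])
    l=loc(X,(mu[0],mu[1],np.arctan2(d2[1],d2[0])))
    # shank only
    k=(l[:,0]>-.035)&(l[:,0]<.03)&(abs(l[:,1])<.012)
    mu2,dd=axis(X[k]);y=np.arctan2(dd[1],dd[0]);l2=loc(X,(*mu2[:2],y))
    print("bolt",nm,mu2.round(4),"yaw",y.round(3),"x ext",np.percentile(l2[:,0],[1,99]).round(4),"ztop",np.percentile(X[k][:,2],90).round(4))
    for t in(-.05,-.03,0,.03,.05,.065):
        q=abs(l2[:,0]-t)<.006;print("   ",t,q.sum(),np.percentile(l2[q][:,1],[5,50,95]).round(4) if q.sum() else "")
E
python3 fit.py
```

```text
loaded both [ 0.5451  0.282  -0.1886] 0.4413 2525 4106
    housing 199 [-19.  48.  60.] [ 1.8 59.6 65.5] [22. 67. 71.]
    endpl 88 [-72. -24.  45.] [-68.5  -1.4  49.6] [-64.  22.  54.]
    sad+ 197 [ 35. -17.  32.] [48.6 -2.9 40.1] [62. 15. 47.]
    sad- 170 [-57. -18.  31.] [-47.1  -3.4  39.1] [-38.  15.  46.]
    cover 354 [-25. -84.  74.] [  4.8 -71.1 116. ] [ 30. -54. 142.]
    ang 1.940307349808596 rmax 97.85557106846504
    bolt 271 [-34.  -9.  39.] [-1.5 -2.2 42.5] [34.  5. 46.]
loaded top [ 0.545   0.2822 -0.1881] 0.0619 1506 2282
    housing 114 [-19.  48.  61.] [ 0.3 58.3 66.2] [19. 66. 71.]
    endpl 44 [-72. -25.  47.] [-69.2  -2.8  50.4] [-67.  21.  53.]
    sad+ 108 [ 35. -17.  34.] [48.8 -3.7 40.8] [62. 13. 47.]
    sad- 93 [-57. -19.  35.] [-47.7  -4.1  39.9] [-38.  14.  46.]
    cover 162 [-26. -85.  76.] [ -0.6 -73.1 122.2] [ 26. -53. 143.]
    ang 1.9345536342053058 rmax 98.59188647547387
    bolt 157 [-35.  -9.  39.] [-2.2 -3.3 42.7] [34.  4. 46.]
loaded scene [ 0.5455  0.2816 -0.1875] 0.3754 1019 1824
    housing 85 [-18.  50.  60.] [ 2.2 60.9 65. ] [23. 68. 71.
[... 1879 characters left out ...]
46]
    0.05 56 [-0.0114  0.0005  0.0117]
    0.065 76 [-0.0122  0.0004  0.012 ]
bolt top [ 0.5857 -0.2781  0.0426] yaw 0.263 x ext [-0.0624  0.0685] ztop 0.0455
    -0.05 42 [-0.0174 -0.0011  0.0133]
    -0.03 27 [-0.0072  0.0002  0.0063]
    0 24 [-0.0061  0.0005  0.0059]
    0.03 23 [-0.0052  0.0009  0.01  ]
    0.05 32 [-0.0142  0.0019  0.0129]
    0.065 40 [-0.0097  0.0023  0.0128]
bolt scene [ 0.5956 -0.2767  0.0417] yaw 0.295 x ext [-0.0694  0.0624] ztop 0.0453
    -0.05 23 [-0.007   0.0005  0.0076]
    -0.03 21 [-0.007  -0.0006  0.0067]
    0 25 [-0.0061 -0.0001  0.0067]
    0.03 33 [-0.0153 -0.0015  0.0156]
    0.05 33 [-0.0118 -0.0001  0.0137]
    0.065 28 [-0.0117  0.0011  0.0109]
```

```bash
cat >> h.py <<'E'
from scipy.spatial.transform import Rotation as Ro
def pose():
    s=bot.observe(); return np.array(s["position"]),Ro.from_euler("xyz",s["tool_rot"]),s
def rows(p,R,wps,jaw,sc=1.0,dec=2):
    """wps: (x,y,z,yaw[,tiltRot]); tool down. prints rows, simulating rounding"""
    out=[]
    p=np.array(p,float)
    for w in wps:
        tp=np.array(w[:3]); TR=Ro.from_euler("xyz",[np.pi,0,w[3]])
        n=1
        while 1:
            o=[];q=p.copy();Q=R
            for i in range(n):
                k=n-i
                d=Q.inv().apply(tp-q)/k/.025; r=(Q.inv()*TR).as_rotvec()/k/.15
                d=d.round(dec);r=r.round(dec);o.append([list(map(float,d+0.)),list(map(float,r+0.)),jaw])
                q=q+Q.apply(d*.025);Q=Q*Ro.from_rotvec(r*.15)
            m=max(max(map(abs,a[0]+a[1])) for a in o)
            if m<=sc: break
            n+=1
        out+=o;p,R=q,Q
    print(len(out),"rows; end",p.round(4))
    for i in range(0,len(out),20): print(str(out[i:i+20]).replace(" ","").replace(".0,",",").replace(".0]","]"))
    return out
E
python3 - <<'E'
from h import *
p,R,s=pose()
rows(p,R,[(.50,.15,.25,1.3),(.575,-.277,.2,.28)],0)
E
```

```text
39 rows; end [ 0.575  -0.2769  0.2001]
[[[-0.78,-0.59,-0.01],[0,0,0.46],0],[[-0.81,-0.53,-0.01],[0,0,0.46],0],[[-0.85,-0.48,-0.01],[0,0,0.46],0],[[-0.88,-0.42,-0.01],[0,0,0.46],0],[[-0.91,-0.35,-0.01],[0,0,0.46],0],[[-0.93,-0.29,-0.01],[0,0,0.46],0],[[-0.95,-0.23,-0.01],[0,0,0.46],0],[[-0.96,-0.16,-0.01],[0,0,0.46],0],[[-0.97,-0.09,-0.01],[0,0,0.46],0],[[-0.97,-0.03,-0.01],[0,0,0.46],0],[[-0.97,0.04,-0.01],[0,0,0.46],0],[[-0.97,0.11,-0.01],[0,0,0.46],0],[[-0.96,0.17,-0.01],[0,0,0.46],0],[[-0.94,0.24,-0.01],[0,0,0.46],0],[[-0.92,0.3,-0.01],[0,0,0.46],0],[[-0.9,0.36,-0.01],[0,0,0.46],0],[[-0.87,0.43,0],[0,0,0.46],0],[[-0.84,0.49,-0.01],[0,0,0.46],0],[[-0.81,0.54,0],[0,0,0.46],0],[[-0.77,0.6,-0.01],[0,0,0.46],0]]
[[[-0.73,0.65,0],[0,0,0.46],0],[[-0.68,0.69,-0.01],[0,0,0.46],0],[[-0.92,0.44,0.12],[0,0,0.4],0],[[-0.89,0.49,0.12],[0,0,0.4],0],[[-0.86,0.55,0.12],[0,0,0.4],0],[[-0.83,0.6,0.12],[0,0,0.4],0],[[-0.79,0.65,0.12],[0,0,0.4],0],[[-0.75,0.69,0.12],[0,0,0.4],0],[[-0.71,0.73,0.12],[0,0,0.4],0],[[-0.66,0.78,0.12],[0,0,0.4],0],[[-0.61,0.81,0.12],[0,0,0.4],0],[[-0.56,0.85,0.12],[0,0,0.4],0],[[-0.51,0.88,0.11],[0,0,0.4],0],[[-0.46,0.91,0.12],[0,0,0.4],0],[[-0.4,0.94,0.11],[0,0,0.4],0],[[-0.35,0.96,0.12],[0,0,0.4],0],[[-0.29,0.98,0.11],[0,0,0.4],0],[[-0.23,1,0.12],[0,0,0.4],0],[[-0.17,1,0.11],[0,0,0.4],0]]
```

Request:
play_rows:
  plan:
    - [[-0.78,-0.59,0],[0,0,0.46],0]
    - [[-0.81,-0.53,0],[0,0,0.46],0]
    - [[-0.85,-0.48,0],[0,0,0.46],0]
    - [[-0.88,-0.42,0],[0,0,0.46],0]
    - [[-0.91,-0.35,0],[0,0,0.46],0]
    - [[-0.93,-0.29,0],[0,0,0.46],0]
    - [[-0.95,-0.23,0],[0,0,0.46],0]
    - [[-0.96,-0.16,0],[0,0,0.46],0]
    - [[-0.97,-0.09,0],[0,0,0.46],0]
    - [[-0.97,-0.03,0],[0,0,0.46],0]
    - [[-0.97,0.04,0],[0,0,0.46],0]
    - [[-0.97,0.11,0],[0,0,0.46],0]
    - [[-0.96,0.17,0],[0,0,0.46],0]
    - [[-0.94,0.24,0],[0,0,0.46],0]
    - [[-0.92,0.3,0],[0,0,0.46],0]
    - [[-0.9,0.36,0],[0,0,0.46],0]
    - [[-0.87,0.43,0],[0,0,0.46],0]
    - [[-0.84,0.49,0],[0,0,0.46],0]
    - [[-0.81,0.54,0],[0,0,0.46],0]
    - [[-0.77,0.6,0],[0,0,0.46],0]

```text
clock: 3.7
position: [0.4737, 0.189, 0.2453]
tool_rot: [3.142, 0.0, 1.433]
force: [0.1, -0.2, 0.4]
grip_width: 0.0429
finger_force: 0.0
```

Request:
play_rows:
  plan:
    - [[-0.73,0.65,0],[0,0,0.46],0]
    - [[-0.68,0.69,0],[0,0,0.46],0]
    - [[-0.92,0.44,0.12],[0,0,0.4],0]
    - [[-0.89,0.49,0.12],[0,0,0.4],0]
    - [[-0.86,0.55,0.12],[0,0,0.4],0]
    - [[-0.83,0.6,0.12],[0,0,0.4],0]
    - [[-0.79,0.65,0.12],[0,0,0.4],0]
    - [[-0.75,0.69,0.12],[0,0,0.4],0]
    - [[-0.71,0.73,0.12],[0,0,0.4],0]
    - [[-0.66,0.78,0.12],[0,0,0.4],0]
    - [[-0.61,0.81,0.12],[0,0,0.4],0]
    - [[-0.56,0.85,0.12],[0,0,0.4],0]
    - [[-0.51,0.88,0.11],[0,0,0.4],0]
    - [[-0.46,0.91,0.12],[0,0,0.4],0]
    - [[-0.4,0.94,0.11],[0,0,0.4],0]
    - [[-0.35,0.96,0.12],[0,0,0.4],0]
    - [[-0.29,0.98,0.11],[0,0,0.4],0]
    - [[-0.23,1,0.12],[0,0,0.4],0]
    - [[-0.17,1,0.11],[0,0,0.4],0]
    - [[0,0,0],[0,0,0],0]

```text
clock: 6.2
position: [0.574, -0.2796, 0.1948]
tool_rot: [3.141, 0.001, 0.275]
force: [-0.4, 0.0, -0.6]
grip_width: 0.0425
finger_force: 0.0
```

Run:
```python
from fit import *
p,R,s=pose();print(p,s["tool_rot"],s["qpos"].round(2),s["force"].round(1),s["grip_width"])
f=grab_frame("wrist");save(f,"wrist1.png");w=cloud(f);np.save("wrist1.npy",w)
print("cam",-np.array(f["R"]).T@f["t"])
for r in regions_of("bolt_loose","wrist")[:2]:
    print(r["p"],r["box"])
C=w.reshape(-1,3);C=C[~np.isnan(C[:,0])];Q=crop(C,(.583,-.279),.1);print(len(Q))
X=Q[(Q[:,2]>.0425)&(Q[:,2]<.056)]
v=(.583,-.279,.28)
for _ in range(4):
    l=loc(X,v);k=(abs(l[:,0])<.036)&(abs(l[:,1])<.007)
    mu,d=axis(X[k]);v=(mu[0],mu[1],np.arctan2(d[1],d[0]))
l=loc(Q[Q[:,2]>.03],v);k=abs(l[:,1])<.006;print(v,"tail/head",np.percentile(l[k][:,0],[.5,99.5]),"top",np.percentile(X[:,2],[50,95]))
try:
  print("rest",rectfit(Q,(v[0],v[1],v[2]),(-.065,-.035),(.065,.035)))
except Exception as e: print(e)
```

```text
[ 0.57399502 -0.27956982  0.19483957] [3.14080662e+00 1.03332796e-03 2.75361030e-01] [-0.05  0.7   0.66  1.63 -0.49  0.98 -0.52] [-0.4  0.  -0.6] 0.042475702462345076
cam [ 0.64556436 -0.25904398  0.32357123]
0.77 [360.2, 270.7, 380.6, 294.6]
0.66 [220.4, 341.8, 228.8, 369.6]
76875
(np.float64(0.5862302576191629), np.float64(-0.278167704255879), np.float64(0.2969750578031581)) tail/head [-0.06269136  0.06742382] top [0.04395531 0.05070168]
rest (array([ 0.57877256, -0.28045831,  0.2989248 ]), np.float64(17.88038827683749), 8008, 18567)
```

View pics/wrist1.png

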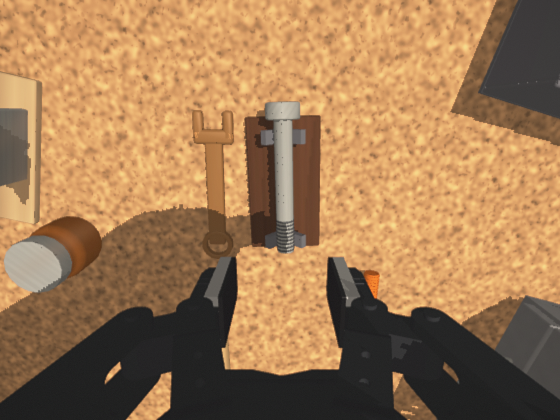

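Request:
play_rows:
  plan:
    - [[0.37,0.04,0.6],[0,0,-0.14],0]
    - [[0.37,0.04,0.9],[0,0,0],0]
    - [[0,0,1],[0,0,0],0]
    - [[0,0,1],[0,0,0],0]
    - [[0,0,1],[0,0,0],0]
    - [[0,0,1],[0,0,0],0]
    - [[0,0,0.7],[0,0,0],0]
    - [[0,0,0.34],[0,0,0],0]
    - [[0,0,0],[0,0,0],0]
  newtons: 80

```text
clock: 7.42
position: [0.5933, -0.2734, 0.0314]
tool_rot: [-3.141, 0.0, 0.301]
force: [-0.3, -0.2, 0.2]
grip_width: 0.0428
finger_force: 0.0
```

Request:
play_rows:
  plan:
    - [[-0.06,0.11,0],[0,0,0],0]
    - [[0,0,0],[0,0,0],0]
    - [[0,0,0],[0,0,0],1]
    - [[0,0,0],[0,0,0],1]
    - [[0,0,0],[0,0,0],1]
    - [[0,0,0],[0,0,0],1]
    - [[0,0,0],[0,0,0],1]

```text
clock: 8.3
position: [0.5928, -0.2764, 0.0322]
tool_rot: [-3.141, -0.0, 0.301]
force: [-1.9, 2.2, 6.9]
grip_width: 0.0133
finger_force: 77.9
```

Request:
play_rows:
  plan:
    - [[0,0,-0.4],[0,0,0],1]
    - [[0,0,-0.8],[0,0,0],1]
    - [[0,0,-1],[0,0,0],1]
    - [[0,0,-1],[0,0,0],1]
    - [[0,0,-1],[0,0,0],1]
    - [[0,0,-1],[0,0,0],1]
    - [[0,0,-1],[0,0,0],1]
    - [[0,0,-0.8],[0,0,0],1]

```text
clock: 9.3
position: [0.5927, -0.2768, 0.2091]
tool_rot: [3.141, -0.001, 0.301]
force: [-0.3, 0.4, -2.2]
grip_width: 0.0137
finger_force: 78.1
```

Run:
```python
from h import *
p,R,s=pose();print(s["force"].round(2),s["moment"].round(3),p,s["grip_width"])
rows(p,R,[(.558,-.10,.21,.1),(.5607,.0139,.20,.041)],1,.9)
```

```text
[-0.31  0.38 -2.18] [ 0.027 -0.054 -0.045] [ 0.59273283 -0.27675144  0.20905714] 0.013696901057429607
14 rows; end [0.5607 0.014  0.2001]
[[[0.1,-0.9,-0.01],[0,0,0.17],1],[[0.07,-0.9,0],[0,0,0.17],1],[[0.05,-0.9,-0.01],[0,0,0.17],1],[[0.03,-0.9,0],[0,0,0.17],1],[[0,-0.9,-0.01],[0,0,0.16],1],[[-0.02,-0.9,0],[0,0,0.17],1],[[-0.04,-0.9,-0.01],[0,0,0.16],1],[[-0.06,-0.89,0],[0,-0.01,0.17],1],[[0.09,-0.75,0.07],[0,0,0.07],1],[[0.09,-0.76,0.06],[0,0,0.06],1],[[0.08,-0.76,0.07],[0,0,0.07],1],[[0.07,-0.76,0.06],[0,0,0.06],1],[[0.06,-0.75,0.07],[0,0,0.07],1],[[0.06,-0.76,0.06],[0,0,0.06],1]]
```

Request:
play_rows:
  plan:
    - [[0.1,-0.9,0],[0,0,0.17],1]
    - [[0.07,-0.9,0],[0,0,0.17],1]
    - [[0.05,-0.9,0],[0,0,0.17],1]
    - [[0.03,-0.9,0],[0,0,0.17],1]
    - [[0,-0.9,0],[0,0,0.16],1]
    - [[-0.02,-0.9,0],[0,0,0.17],1]
    - [[-0.04,-0.9,0],[0,0,0.16],1]
    - [[-0.06,-0.89,0],[0,0,0.17],1]
    - [[0.09,-0.75,0.07],[0,0,0.07],1]
    - [[0.09,-0.76,0.06],[0,0,0.06],1]
    - [[0.08,-0.76,0.07],[0,0,0.07],1]
    - [[0.07,-0.76,0.06],[0,0,0.06],1]
    - [[0.06,-0.75,0.07],[0,0,0.07],1]
    - [[0.06,-0.76,0.06],[0,0,0.06],1]
    - [[0,0,0],[0,0,0],1]

```text
clock: 11.18
position: [0.5606, 0.0155, 0.1974]
tool_rot: [-3.141, 0.0, 0.043]
force: [-0.2, -0.9, -2.1]
grip_width: 0.0135
finger_force: 78.2
```

Run:
```python
from fit import *
p,R,s=pose();print(p,s["tool_rot"],s["force"].round(2))
f=grab_frame("wrist");save(f,"wrist2.png");w=cloud(f).reshape(-1,3);C=w[~np.isnan(w[:,0])]
Q=crop(C,(.5487,.0134),.115);v,fn,a,b=rectfit(Q,(.5487,.0134,.041),(-.08,-.059),(.06,.071));print("bay wrist",v,fn,a,b)
for nm in("wrist","scene"):
    if nm!="wrist":
        f=grab_frame(nm);w=cloud(f).reshape(-1,3);C=w[~np.isnan(w[:,0])]
    B=loc(C,(p[0],p[1],.041))
    k=(B[:,2]>.17)&(B[:,2]<.24)&(abs(B[:,1])<.018)&(B[:,0]>-.1)&(B[:,0]<.09)
    B=B[k];print(nm,"pts",len(B))
    for t in np.arange(-.085,.08,.01):
        q=abs(B[:,0]-t)<.005
        if q.sum()>3: print("  ",t.round(3),q.sum(),np.median(B[q],0).round(4),np.percentile(B[q][:,2],[3,97]).round(3),np.percentile(B[q][:,0],[2,98]).round(4))
```

```text
[0.56063285 0.01552238 0.1974404 ] [-3.14097614e+00  1.01111732e-05  4.33292941e-02] [-0.2  -0.95 -2.13]
bay wrist [0.54782478 0.01443988 0.04422008] 0.5601681586089966 8005 15587
wrist pts 14713
   -0.045 11 [-0.0404  0.008   0.2023] [0.201 0.204] [-0.0413 -0.0401]
   -0.035 485 [-3.370e-02  2.000e-04  2.079e-01] [0.202 0.21 ] [-0.0387 -0.0301]
   -0.025 658 [-2.510e-02  2.000e-04  2.081e-01] [0.204 0.21 ] [-0.0298 -0.0202]
   -0.015 699 [-1.470e-02 -2.000e-04  2.083e-01] [0.205 0.221] [-0.0197 -0.0102]
   -0.005 1284 [-0.0051  0.0003  0.2095] [0.206 0.235] [-0.0098 -0.0003]
   0.005 1788 [ 6.500e-03 -1.000e-04  2.086e-01] [0.193 0.23 ] [0.0004 0.0098]
   0.015 3745 [ 1.160e-02 -1.000e-04  2.185e-01] [0.193 0.239] [0.0102 0.0192]
   0.025 920 [ 0.0251 -0.      0.2078] [0.202 0.21 ] [0.0203 0.0297]
   0.035 994 [0.035  0.     0.2079] [0.202 0.21 ] [0.0302 0.0398]
   0.045 993 [0.0447 0.     0.2084] [0.203 0.215] [0.0402 0.0499]
   0.055 2242 [5.510e-02 1.000e-04 2.142e-01] [0.206 0.216] [0.0502 0.0598]
   0.065 894 [6.180e-02 1.000e-04 2.107e-01] [0.193 0.216] [0.0601 0.0622]
scene pts 373
   -0.025 4 [-0.0213  0.0028  0.2074] [0.206 0.211] [-0.0228 -0.0201]
   -0.015 13 [-0.015   0.0015  0.2068] [0.204 0.216] [-0.0191 -0.0102]
   -0.005 25 [-0.0039  0.0029  0.2088] [0.205 0.23 ] [-0.0099 -0.0002]
   0.005 50 [0.0073 0.0018 0.2068] [0.191 0.223] [0.0005 0.0098]
   0.015 101 [0.0128 0.0012 0.211 ] [0.189 0.239] [0.0106 0.0183]
   0.025 22 [ 0.0264 -0.0019  0.2069] [0.202 0.212] [0.0201 0.0295]
   0.035 24 [ 0.0352 -0.0032  0.2078] [0.202 0.21 ] [0.0304 0.0399]
   0.045 15 [ 0.0426 -0.0015  0.2068] [0.202 0.213] [0.0406 0.0494]
   0.055 41 [ 0.0552 -0.0044  0.2123] [0.201 0.217] [0.0508 0.0592]
   0.065 78 [ 0.0629 -0.001   0.2044] [0.189 0.216] [0.0601 0.0654]
```

View pics/wrist2.png

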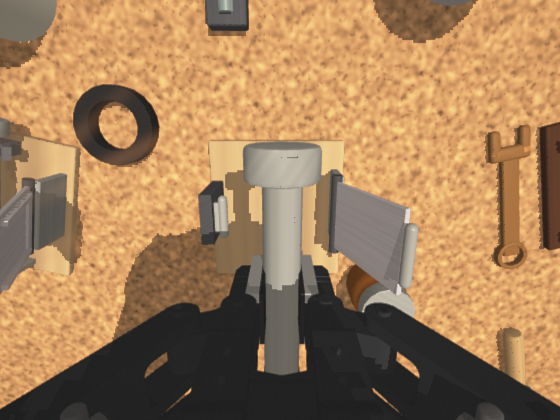

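Request:
play_rows:
  plan:
    - [[-0.04,0.05,0.6],[0,0,0],1]
    - [[0,0,1],[0,0,0],1]
    - [[0,0,1],[0,0,0],1]
    - [[0,0,1],[0,0,0],1]
    - [[0,0,1],[0,0,0],1]
    - [[0,0,0.6],[0,0,0],1]
    - [[0,0,0.4],[0,0,0],1]
    - [[0,0,0],[0,0,0],1]

```text
clock: 12.28
position: [0.5596, 0.0126, 0.0568]
tool_rot: [3.141, 0.0, 0.041]
force: [-0.3, -1.0, -1.9]
grip_width: 0.0135
finger_force: 78.2
```

Request:
play_rows:
  plan:
    - [[0,-0.06,0.3],[0,0,0],1]
    - [[0,0,0.3],[0,0,0],1]
    - [[0,0,0.25],[0,0,0],1]
    - [[0,0,0.1],[0,0,0],1]
    - [[0,0,0],[0,0,0],1]

```text
clock: 12.9
position: [0.5596, 0.0143, 0.0332]
tool_rot: [-3.142, 0.0, 0.041]
force: [0.1, 0.2, -1.5]
grip_width: 0.0138
finger_force: 78.3
```

Request:
play_rows:
  plan:
    - [[0,0,0.06],[0,0,0],1]
    - [[0,0,0],[0,0,0],1]

```text
clock: 13.15
position: [0.5599, 0.0147, 0.0323]
tool_rot: [-3.141, -0.001, 0.041]
force: [-3.0, 2.5, 7.4]
grip_width: 0.0136
finger_force: 79.5
```

Request:
play_rows:
  plan:
    - [[0,0,0],[0,0,0],0.3]
    - [[0,0,0],[0,0,0],0.3]
    - [[0,0,0],[0,0,0],0.3]
    - [[0,0,-0.8],[0,0,0],0.3]
    - [[0,0,-1],[0,0,0],0.3]
    - [[0,0,-1],[0,0,0],0.3]
    - [[0,0,-1],[0,0,0],0.3]
    - [[0,0,-1],[0,0,0],0.3]
    - [[0,0,-1],[0,0,0],0.3]
    - [[0,0,-1],[0,0,0],0.3]
    - [[0,0,0],[0,0,0],0.3]

```text
clock: 14.52
position: [0.5602, 0.0142, 0.2043]
tool_rot: [-3.141, -0.003, 0.041]
force: [0.5, -0.0, -1.2]
grip_width: 0.0296
finger_force: 0.0
```

Run:
```python
from fit import *
p,R,s=pose();print(p,s["tool_rot"],s["force"].round(2),s["grip_width"])
f=grab_frame("wrist");save(f,"wrist3.png");W=cloud(f)
f=grab_frame("scene");save(f,"scene3.png");S2=cloud(f)
f=grab_frame("top");T2=cloud(f)
for nm,w in(("wrist",W),("scene",S2),("top",T2)):
    C=w.reshape(-1,3);C=C[~np.isnan(C[:,0])]
    for bn,v in(("empty",(.5484,.0138,.042)),("loaded",(.545,.282,-.188))):
        l=loc(crop(C,v[:2],.11),v)*1e3
        k=(l[:,2]>38)&(l[:,2]<56)&(abs(l[:,1])<18)&(l[:,0]>-70)
        B=l[k]
        k2=abs(B[:,0])<38
        if k2.sum()>5:
            print(nm,bn,"shank y",np.median(B[k2][:,1]).round(1),"slope",np.polyfit(B[k2][:,0],B[k2][:,1],1)[0].round(3),"ztop -30,+30",[np.percentile(B[abs(B[:,0]-t)<10][:,2],90).round(1) if (abs(B[:,0]-t)<10).sum()>3 else None for t in(-30,30)],"head end",np.percentile(B[:,0],99.5).round(1))
a=cv2.imread('pics/scene3.png')[120:330,200:450];cv2.imwrite('pics/scene3c.png',cv2.resize(a,None,fx=2.8,fy=2.8,interpolation=2))
```

```text
[0.56023579 0.01417553 0.20434457] [-3.14097358e+00 -3.08962373e-03  4.08960450e-02] [ 0.55 -0.05 -1.17] 0.029599755257825114
wrist empty shank y 0.5 slope 0.003 ztop -30,+30 [np.float64(44.5), np.float64(44.4)] head end 73.5
wrist loaded shank y -7.3 slope -0.015 ztop -30,+30 [None, np.float64(39.7)] head end 74.6
scene empty shank y -0.3 slope 0.015 ztop -30,+30 [np.float64(45.2), np.float64(45.5)] head end 77.6
scene loaded shank y -0.8 slope -0.014 ztop -30,+30 [np.float64(46.5), np.float64(44.7)] head end 77.5
top loaded shank y -3.2 slope -0.014 ztop -30,+30 [np.float64(46.9), np.float64(46.0)] head end 75.4
```

View pics/scene3c.png

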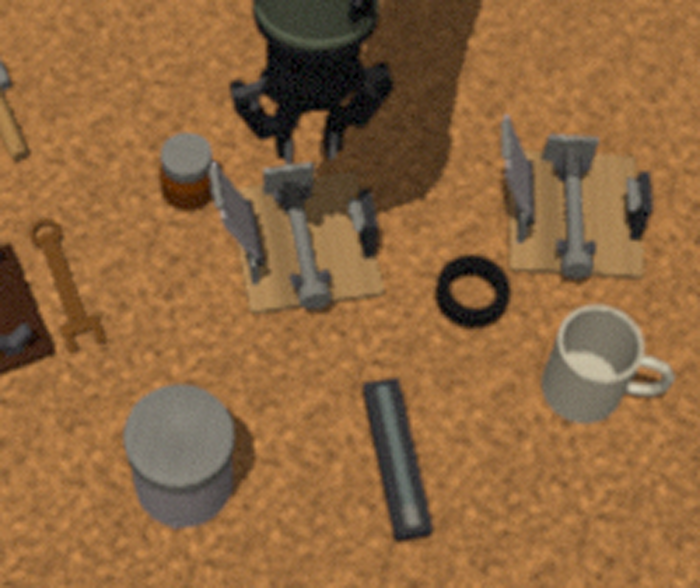

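```bash
cat >> h.py <<'E'
BAY=dict(e=(.5484,.0138,.042),l=(.545,.282,-.188))
def wl(b,x,y,z,dy=np.pi/2):
    a,c,t=BAY[b];return (a+np.cos(t)*x-np.sin(t)*y,c+np.sin(t)*x+np.cos(t)*y,z,t+dy)
def arc(b,n=12,t=.003,h=.011,ths=None):
    o=[]
    for th in (np.linspace(np.pi/2,.2,n) if ths is None else ths):
        r=.065+.011*(1-th/(np.pi/2))
        o.append(wl(b,0,-.046+r*np.cos(th)-t*np.sin(th)-h,.052+r*np.sin(th)+t*np.cos(th)+.014))
    return o
E
python3 - <<'E'
from h import *
p,R,s=pose()
rows(p,R,[wl("e",0,-.115,.205),wl("e",0,-.115,.131)],1)
E
```

```text
14 rows; end [ 0.5533 -0.1011  0.131 ]
[[[-0.04,0.42,-0.01],[0,0,-0.95],1],[[-0.1,0.41,-0.01],[0,0,-0.95],1],[[-0.16,0.39,-0.01],[0,0,-0.95],1],[[-0.21,0.36,-0.01],[0,0,-0.95],1],[[-0.26,0.33,-0.01],[0,0,-0.95],1],[[-0.3,0.29,-0.01],[0,0,-0.95],1],[[-0.34,0.25,-0.01],[0,0,-0.96],1],[[-0.37,0.19,-0.01],[0,0,-0.95],1],[[-0.4,0.14,-0.02],[0,0,-0.96],1],[[-0.42,0.08,-0.01],[0,0,-0.95],1],[[-0.42,0.03,-0.02],[0,0,-0.96],1],[[0,0,0.99],[0,0,0],1],[[0,0,0.99],[0,0,0],1],[[0,0,0.98],[0,0,0],1]]
```

Request:
play_rows:
  plan:
    - [[-0.04,0.42,-0.1],[0,0,-0.95],1]
    - [[-0.1,0.41,0],[0,0,-0.95],1]
    - [[-0.16,0.39,0],[0,0,-0.95],1]
    - [[-0.21,0.36,0],[0,0,-0.95],1]
    - [[-0.26,0.33,0],[0,0,-0.95],1]
    - [[-0.3,0.29,0],[0,0,-0.95],1]
    - [[-0.34,0.25,0],[0,0,-0.96],1]
    - [[-0.37,0.19,0],[0,0,-0.95],1]
    - [[-0.4,0.14,0],[0,0,-0.96],1]
    - [[-0.42,0.08,0],[0,0,-0.95],1]
    - [[-0.42,0.03,0],[0,0,-0.96],1]
    - [[0,0,0],[0,0,0],1]
  newtons: 40

```text
clock: 16.18
position: [0.5532, -0.1021, 0.2039]
tool_rot: [-3.141, -0.0, 1.611]
force: [-0.1, 0.8, -0.3]
grip_width: 0.0002
finger_force: 0.0
```

Run:
```python
from h import *
p,R,s=pose();print(p,s["tool_rot"],s["force"],s["grip_width"],s["qpos"].round(2))
rows(p,R,[wl("e",0,-.115,.131),wl("e",0,-.061,.131)]+arc("e",11),1)
```

```text
[ 0.55316694 -0.10208277  0.20392298] [-3.14072738e+00 -6.71830450e-05  1.61097307e+00] [-0.08343483  0.80573242 -0.34940549] 0.0001577739951999792 [-0.18  0.5   0.36  1.82 -0.22  0.86  0.32]
17 rows; end [0.5477 0.0293 0.0837]
[[[0.01,0,0.97],[0,0,0],1],[[0.01,0,0.97],[0,0,-0.01],1],[[0.02,0.01,0.98],[-0.01,0,0],1],[[0.72,0,0],[0,0,0],1],[[0.72,0,0],[0,0,0],1],[[0.72,0,0],[0,0,0],1],[[0.04,0,0],[0,0,0],1],[[0.36,0,-0.03],[0,0,0],1],[[0.37,0,0.02],[0,0,0],1],[[0.36,0,0.07],[0,0,0],1],[[0.36,0,0.12],[0,0,0],1],[[0.34,0,0.18],[0,0,0],1],[[0.32,-0.01,0.22],[0,0,0],1],[[0.29,0,0.27],[0,0,0],1],[[0.25,0,0.31],[0,0,0],1],[[0.21,0,0.35],[0,0,0],1],[[0.16,0,0.38],[0,0,0],1]]
```

Request:
play_rows:
  plan:
    - [[0.01,0,0.97],[0,0,0],1]
    - [[0.01,0,0.97],[0,0,0],1]
    - [[0.02,0,0.98],[0,0,0],1]
    - [[0.5,0,0],[0,0,0],1]
    - [[0.5,0,0],[0,0,0],1]
    - [[0.5,0,0],[0,0,0],1]
    - [[0.4,0,0],[0,0,0],1]
    - [[0.3,0,0],[0,0,0],1]

```text
clock: 17.18
position: [0.5514, -0.0444, 0.1317]
tool_rot: [3.141, -0.0, 1.614]
force: [-0.6, -1.2, 0.7]
grip_width: -0.0001
finger_force: 0.5
```

Request:
play_rows:
  plan:
    - [[0.25,0,-0.03],[0,0,0],1]
    - [[0.37,0,0.02],[0,0,0],1]
    - [[0.36,0,0.07],[0,0,0],1]
    - [[0.36,0,0.12],[0,0,0],1]
    - [[0.34,0,0.18],[0,0,0],1]
    - [[0.32,0,0.22],[0,0,0],1]
    - [[0.29,0,0.27],[0,0,0],1]
    - [[0.25,0,0.31],[0,0,0],1]
    - [[0,0,0],[0,0,0],1]

```text
clock: 18.3
position: [0.5483, 0.0188, 0.1016]
tool_rot: [-3.141, -0.0, 1.614]
force: [0.2, 0.1, 0.1]
grip_width: 0.0004
finger_force: 0.3
```

Run:
```python
from fit import *
from h import *
p,R,s=pose();print(p,s["force"])
f=grab_frame("scene");save(f,"scene4.png");C=cloud(f).reshape(-1,3);C=C[~np.isnan(C[:,0])]
v=BAY["e"];print("tool local",loc(p[None],v)*1e3)
l=loc(crop(C,v[:2],.12),v)*1e3
k=(abs(l[:,0])>20)&(abs(l[:,0])<30)&(l[:,2]>53)&(l[:,1]<45)&(l[:,1]>-60)
d=l[k][:,1:]-[-46,52];print(k.sum(),np.median(np.arctan2(d[:,1],d[:,0])))
a=cv2.imread('pics/scene4.png')[120:280,240:400];cv2.imwrite('pics/scene4c.png',cv2.resize(a,None,fx=3.5,fy=3.5,interpolation=2))
rows(p,R,arc("e",ths=[.3,.2,.1,.03]),1)
```

```text
[0.54827889 0.01881175 0.10161889] [0.20224497 0.07946041 0.13168216]
tool local [[8.94299453e-02 5.01241792e+00 1.01618892e+02]]
1116 1.4587477180552368
4 rows; end [0.5477 0.0326 0.0714]
[[[0.31,0,0.44],[-0.01,0,0.01],1],[[0.11,0,0.27],[0,0,0],1],[[0.08,0,0.29],[0,0,0],1],[[0.05,0,0.21],[0,0,0],1]]
```

View pics/scene4c.png

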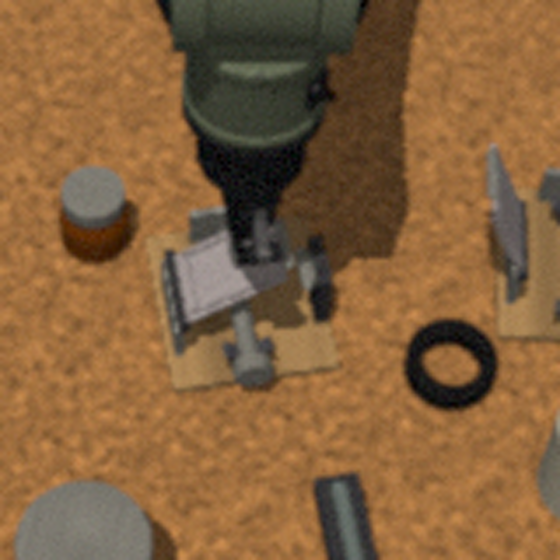

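Request:
play_rows:
  plan:
    - [[0.3,0,0.44],[0,0,0],1]
    - [[0.11,0,0.27],[0,0,0],1]
    - [[0.1,0,0.2],[0,0,0],1]
    - [[0,0,0],[0,0,0],1]

```text
clock: 18.85
position: [0.5478, 0.0312, 0.0791]
tool_rot: [-3.141, -0.0, 1.614]
force: [-0.2, 0.7, 1.0]
grip_width: 0.0001
finger_force: 0.4
```

Request:
play_rows:
  plan:
    - [[0.03,0,0.12],[0,0,0],1]
    - [[0,0,0.12],[0,0,0],1]
    - [[0,0,0.06],[0,0,0],1]
    - [[0,0,0],[0,0,0],1]

```text
clock: 19.35
position: [0.5479, 0.032, 0.0722]
tool_rot: [3.142, -0.001, 1.613]
force: [-1.4, 1.7, 3.0]
grip_width: -0.0002
finger_force: 1.8
```

Request:
play_rows:
  plan:
    - [[0,0,0.06],[0,0,0],1]
    - [[0,0,0.06],[0,0,0],1]
    - [[0,0,0],[0,0,0],1]

```text
clock: 19.73
position: [0.548, 0.0315, 0.0689]
tool_rot: [3.142, 0.0, 1.613]
force: [-0.1, -0.9, 0.3]
grip_width: -0.0001
finger_force: 0.0
```

Request:
play_rows:
  plan:
    - [[0,0,0.05],[0,0,0],1]
    - [[0,0,0.04],[0,0,0],1]
    - [[0,0,0],[0,0,0],1]

```text
clock: 20.1
position: [0.5483, 0.0315, 0.0676]
tool_rot: [3.141, -0.0, 1.613]
force: [-5.7, 0.9, 19.9]
grip_width: 0.0001
finger_force: 10.2
```

Request:
play_rows:
  plan:
    - [[0,0,-0.4],[0,0,0],1]
    - [[0,0,-1],[0,0,0],1]
    - [[0,0,-1],[0,0,0],1]
    - [[0,0,-1],[0,0,0],1]
    - [[0,0,-1],[0,0,0],1]
    - [[0,0,0],[0,0,0],1]

```text
clock: 20.85
position: [0.5488, 0.0316, 0.1785]
tool_rot: [3.139, -0.0, 1.613]
force: [-0.1, 0.2, -1.1]
grip_width: -0.0002
finger_force: 0.0
```

Run:
```python
from fit import *
from h import *
p,R,s=pose();print(p,s["force"])
f=grab_frame("scene");save(f,"scene5.png");C=cloud(f).reshape(-1,3);C=C[~np.isnan(C[:,0])]
v=BAY["e"]
l=loc(crop(C,v[:2],.12),v)*1e3
for y in(-30,-10,0,20,40):
    k=(abs(l[:,0])<28)&(abs(l[:,1]-y)<5);print(y,k.sum(),np.percentile(l[k][:,2],[10,50,90]).round(1) if k.sum() else "")
rows(p,R,[wl("l",0,-.117,.175),wl("l",0,-.117,.131),wl("l",0,-.061,.131)]+arc("l",11),1)
```

```text
[0.54881124 0.03161635 0.17846899] [-0.10272992  0.22969956 -1.09087623]
-30 387 [ 52.2 539.2 570.2]
-10 337 [ 51.2 538.9 572.2]
0 359 [ 53.5 541.3 579.3]
20 351 [ 50.4 542.4 586.6]
40 307 [ 50.8 542.6 582.8]
22 rows; end [0.5479 0.2974 0.0836]
[[[0.91,-0.13,0.02],[0,0,0.26],1],[[0.9,-0.17,0.02],[0,0,0.26],1],[[0.9,-0.2,0.02],[0,0,0.25],1],[[0.89,-0.24,0.03],[0.01,0,0.26],1],[[0.88,-0.27,0.02],[0,0,0.25],1],[[0.86,-0.31,0.03],[0.01,-0.01,0.26],1],[[0,0,0.88],[0,0,0],1],[[0,0,0.88],[0,0,0],1],[[0.75,0,0],[0,0,0],1],[[0.75,0,0],[0,0,0],1],[[0.74,0,0],[0,0,0],1],[[0.04,0,0],[0,0,0],1],[[0.37,0,-0.03],[0,0,0],1],[[0.36,0,0.02],[0,0,0],1],[[0.37,0,0.07],[0,0,0],1],[[0.36,0,0.12],[0,0,0],1],[[0.34,0,0.18],[0,0,0],1],[[0.32,0,0.22],[0,0,0],1],[[0.28,0,0.27],[0,0,0],1],[[0.26,0,0.31],[0,0,0],1]]
[[[0.2,0,0.35],[0,0,0],1],[[0.17,0,0.38],[0,0,0],1]]
```

Request:
play_rows:
  plan:
    - [[0.91,-0.13,0],[0,0,0.26],1]
    - [[0.9,-0.17,0],[0,0,0.26],1]
    - [[0.9,-0.2,0],[0,0,0.25],1]
    - [[0.89,-0.24,0],[0,0,0.26],1]
    - [[0.88,-0.27,0],[0,0,0.25],1]
    - [[0.86,-0.31,0],[0,0,0.26],1]
    - [[0,0,0.9],[0,0,0],1]
    - [[0,0,1],[0,0,0],1]
    - [[0,0,0],[0,0,0],1]

```text
clock: 22.02
position: [0.521, 0.1665, 0.1275]
tool_rot: [-3.139, 0.002, 1.382]
force: [0.4, 0.4, -0.2]
grip_width: 0.0002
finger_force: 0.0
```

Run:
```python
from h import *
p,R,s=pose();print(p,s["force"],s["tool_rot"])
rows(p,R,[wl("l",0,-.058,.131)]+arc("l",11)[1:-2],1,.6)
```

```text
[0.52101097 0.16649324 0.12745095] [ 0.3781108   0.40078779 -0.21940809] [-3.13862824e+00  2.45256738e-03  1.38209370e+00]
12 rows; end [0.5463 0.2882 0.1019]
[[[0.6,0.02,-0.04],[0,0,0],1],[[0.6,0.02,-0.04],[-0.01,0.01,0],1],[[0.6,0.02,-0.03],[0,0,0],1],[[0.6,0.02,-0.04],[-0.01,0.01,0],1],[[0.28,0,-0.03],[0,0,0],1],[[0.37,0,0.02],[0,0,0],1],[[0.36,0,0.08],[0,0,0],1],[[0.36,0,0.12],[0,0,0],1],[[0.34,0,0.18],[0,0,0],1],[[0.32,0,0.22],[0,0,0],1],[[0.29,0,0.27],[0,0,0],1],[[0.25,0,0.31],[0,0,0],1]]
```

Request:
play_rows:
  plan:
    - [[0.6,0.02,-0.04],[0,0,0],1]
    - [[0.6,0.02,-0.04],[0,0,0],1]
    - [[0.6,0.02,-0.03],[0,0,0],1]
    - [[0.6,0.02,-0.04],[0,0,0],1]
    - [[0.28,0,-0.03],[0,0,0],1]
    - [[0.37,0,0.02],[0,0,0],1]
    - [[0.36,0,0.08],[0,0,0],1]
    - [[0.36,0,0.12],[0,0,0],1]
    - [[0.34,0,0.18],[0,0,0],1]
    - [[0.32,0,0.22],[0,0,0],1]
    - [[0.29,0,0.27],[0,0,0],1]
    - [[0.25,0,0.31],[0,0,0],1]
    - [[0,0,0],[0,0,0],1]

```text
clock: 23.65
position: [0.5472, 0.2892, 0.1031]
tool_rot: [-3.141, 0.0, 1.383]
force: [-0.6, -0.7, 0.1]
grip_width: 0.0001
finger_force: 0.3
```

Run:
```python
from fit import *
from h import *
p,R,s=pose();v=BAY["l"];print(p,s["force"],s["finger_force"],loc(p[None],v)*1e3)
f=grab_frame("scene");C=cloud(f).reshape(-1,3);C=C[~np.isnan(C[:,0])]
l=loc(crop(C,v[:2],.12),v)*1e3
for y in(-30,-20,-10,0,10):
    k=(l[:,0]>14)&(l[:,0]<28)&(abs(l[:,1]-y)<4)&(l[:,2]<150);print(y,k.sum(),np.percentile(l[k][:,2],[10,50,90]).round(1) if k.sum() else "")
rows(p,R,arc("l",ths=[.3,.2,.14]),1)
```

```text
[0.54717697 0.28922412 0.10305192] [-0.5788205  -0.6910805   0.07188014] 0.2782986802048981 [[  0.78846363   7.5036903  103.05191808]]
-30 27 [ 5.7 59.4 66.8]
-20 21 [ 7.3 67.9 71.9]
-10 32 [ 8.8 42.7 78.9]
0 43 [ 38.7  79.9 143.2]
10 25 [ 80.9  88.7 145.8]
3 rows; end [0.5482 0.2984 0.0795]
[[[0.21,-0.03,0.49],[0,0,0],1],[[0.11,0,0.28],[0,0,0],1],[[0.05,0,0.17],[0,0,0],1]]
```

Cover follows under the finger (slope about 0.55 rad); press on.

Request:
play_rows:
  plan:
    - [[0.2,-0.03,0.49],[0,0,0],1]
    - [[0.11,0,0.28],[0,0,0],1]
    - [[0.08,0,0.2],[0,0,0],1]
    - [[0.02,0,0.12],[0,0,0],1]
    - [[0,0,0.12],[0,0,0],1]
    - [[0,0,0],[0,0,0],1]

```text
clock: 24.45
position: [0.5486, 0.299, 0.0738]
tool_rot: [-3.142, -0.0, 1.382]
force: [-1.7, -0.9, 5.1]
grip_width: -0.0004
finger_force: 3.1
```

Request:
play_rows:
  plan:
    - [[0,0,0.07],[0,0,0],1]
    - [[0,0,0.06],[0,0,0],1]
    - [[0,0,0.04],[0,0,0],1]
    - [[0,0,0],[0,0,0],1]

```text
clock: 24.95
position: [0.5486, 0.299, 0.0692]
tool_rot: [-3.142, -0.0, 1.382]
force: [-0.5, 0.6, -0.5]
grip_width: -0.0003
finger_force: 0.4
```

Request:
play_rows:
  plan:
    - [[0,0,0.05],[0,0,0],1]
    - [[0,0,0.04],[0,0,0],1]
    - [[0,0,0],[0,0,0],1]

```text
clock: 25.32
position: [0.5488, 0.299, 0.0677]
tool_rot: [3.142, -0.0, 1.382]
force: [-4.4, -0.6, 15.5]
grip_width: -0.0003
finger_force: 7.7
```

Request:
play_rows:
  plan:
    - [[0,0,-0.4],[0,0,0],1]
    - [[0,0,-1],[0,0,0],1]
    - [[0,0,-1],[0,0,0],1]
    - [[0,0,-1],[0,0,0],1]
    - [[0,0,-1],[0,0,0],1]
    - [[0,0,-1],[0,0,0],1]
    - [[0,0,-1],[0,0,0],1]
    - [[0,0,0],[0,0,0],1]

```text
clock: 26.32
position: [0.5493, 0.299, 0.2289]
tool_rot: [3.14, -0.002, 1.382]
force: [-0.7, -0.7, -0.2]
grip_width: 0.0005
finger_force: 0.0
```

Run:
```python
from fit import *
from h import *
p,R,s=pose();print(p,s["force"])
for nm in("scene","top"):
  f=grab_frame(nm);save(f,nm+"6.png");C=cloud(f).reshape(-1,3);C=C[~np.isnan(C[:,0])]
  for b in"el":
    v=BAY[b];l=loc(crop(C,v[:2],.12),v)*1e3
    print(nm,b,[(y,k.sum(),np.median(l[k][:,2]).round(1)) for y in(-30,-10,0,20,40) for k in[(abs(l[:,0])<28)&(abs(l[:,1]-y)<5)&(l[:,2]<150)] if k.sum()>3], [np.percentile(l[k][:,0],99).round(1) for k in[(l[:,2]>30)&(l[:,2]<60)&(abs(l[:,1])<10)] if k.sum()>3])
a=cv2.imread('pics/scene6.png')[120:330,130:450];cv2.imwrite('pics/scene6c.png',cv2.resize(a,None,fx=2.5,fy=2.5,interpolation=2))
```

```text
[0.5493326  0.29902056 0.22887395] [-0.68393292 -0.73535446 -0.19960126]
scene e [(-30, np.int64(91), np.float64(53.2)), (-10, np.int64(90), np.float64(51.9)), (0, np.int64(70), np.float64(54.2)), (20, np.int64(89), np.float64(53.0)), (40, np.int64(87), np.float64(51.9))] [np.float64(76.9)]
scene l [(-30, np.int64(90), np.float64(53.7)), (-10, np.int64(88), np.float64(52.5)), (0, np.int64(71), np.float64(53.6)), (20, np.int64(88), np.float64(52.4)), (40, np.int64(90), np.float64(52.2))] [np.float64(77.2)]
top e [(-30, np.int64(87), np.float64(55.6)), (-10, np.int64(80), np.float64(54.3)), (0, np.int64(80), np.float64(55.4)), (20, np.int64(88), np.float64(55.0)), (40, np.int64(76), np.float64(55.0))] [np.float64(72.6)]
top l [(-30, np.int64(78), np.float64(55.1)), (-10, np.int64(81), np.float64(54.8)), (0, np.int64(80), np.float64(55.1)), (20, np.int64(78), np.float64(55.0)), (40, np.int64(75), np.float64(54.6))] [np.float64(74.8)]
```

View pics/scene6c.png

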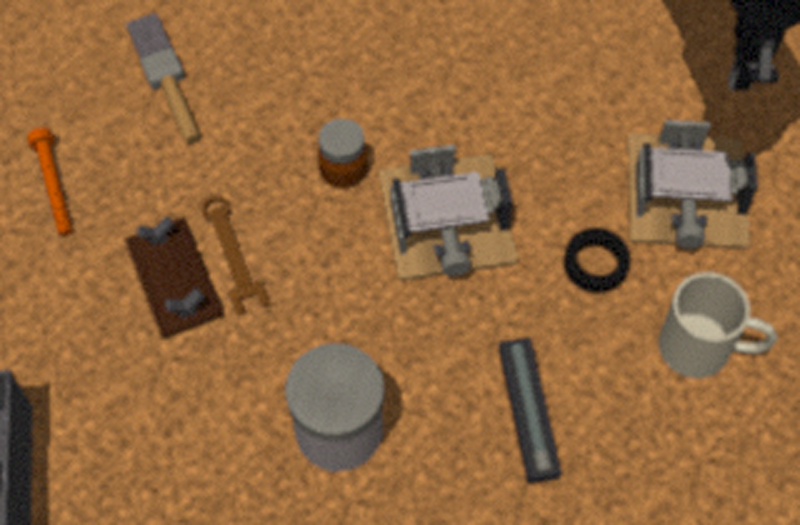

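Both covers lie flat and shut, at crop (445,200) and (690,175). The heads stick out of the open ends at (457,258) and (690,230), the bystanders haven't moved, and the gripper is clear.

```bash
python3 -c "
from workcell import bot
print(bot.job_done())"
```

```text
the job is handed in; nothing more can be done
None
```

The loose bolt is down in both saddles of the empty bay with its head outside the open end, both covers are clicked shut, nothing else was moved, the gripper is clear, and the job was handed in at about 26 s.

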